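# Bevel gearbox contact check: crank two turns, hold the inspection cover at the index

## Task

Bevel gear contact check: keeping the inspection cover shut, turn the hand crank two full turns clockwise (seen from above) to run the marking paste through the teeth. Then swing the cover up until it lies in line with the index arm clamped beside it (do not shift the arm) and hold it there for inspection. Its stay nut is off, so it falls if let go: finish while still holding it, and leave the loose parts around the gearbox where they are.

Things in the scene. Friction and masses are not known exactly. Their poses are not given: they have to be found in the camera images.
- gearbox: Cast aluminium right-angle gearbox bolted to the bench, 310 mm along its y. Origin on the bench; its front (oil glass) faces its -x. Its +y half is a gear chamber shut on top, 162 mm up, by the hinged inspection cover; on its -y side stands the round input turret, 163 mm high, with the hand crank on top. A slotted quadrant, up to 275 mm high, stands beside the cover on the +y side.
- crank_axis (a point): Point on the vertical axis of the hand crank, 250 mm above the bench; fixed to the gearbox.
- grip (a point): Centre of the crank's upright, freely revolving black grip: a cylinder 24 mm in diameter and 66 mm high, its top 33 mm above this point and the top of the crank arm (20 mm wide) 33 mm below it. It runs round the crank axis at 65 mm radius and starts at any point of that circle.
- crank (a joint): Angle of the hand crank: 0 at the start, growing as it turns clockwise seen from above, 6.283 a turn; turns without limit. It stays where it is left; turning it takes 1 to 3 N at the grip. It drives the bevel gear inside.
- cover_hinge (a point): Point on the cover's level hinge line, in line with the knob; fixed to the gearbox. The hinge line runs along the gearbox's y, at the rear (gearbox +x) of the opening, 168 mm above the bench.
- knob (a point): Centre of the black ball knob, 32 mm in diameter, on a 10 mm thick stem out of the cover's front edge: 190 mm from the hinge line, in the plane of the cover, 32 mm beyond its edge, 168 mm above the bench when shut. It swings up and towards gearbox +x round the hinge. Its own x axis lies in the cover, pointing to the hinge.
- cover (a joint): Angle of the inspection cover (aluminium plate 150 x 180 x 8 mm, 0.44 to 0.72 kg): 0 shut and level, growing as it opens upward, at most 1.5. It swings freely and falls shut if let go; holding it takes 2 to 3.5 N at the knob.
- index_tip (a point): Tip of the index arm, a plain steel strip 20 mm wide and 5 mm thick beside the cover on the gearbox's +y side, turning about the same hinge line, 136 mm from it. Its own x axis lies along the strip, pointing to the hinge.
- index (a joint): Angle of the index arm above level, measured like the cover's: cover and arm are in line when both angles are equal. It is clamped, somewhere between 0.6 and 0.95.
- spur_mid (a point): Middle of a loose steel gear lying flat, 100 mm in diameter, 36 mm high.
- bearing_mid (a point): Middle of a loose ball bearing lying flat, 90 mm in diameter, 22 mm high.
- fork_mid (a point): Middle of a loose shift rail, 18 mm thick and 240 mm long, lying on the bench with its aluminium fork.

How it is judged:
On the way, in this order (a step that is already met when the one before it is completed fails the run):
1. the crank has been turned two full turns clockwise with the cover shut (value of joint crank above 12.266 rad and value of joint cover below 0.1 rad), for 0.1 s.
2. the robot holds the cover in line with the index arm (angle between the x axis of knob and the x axis of index_tip, either way round below 0.07 rad and contact force between any of the fingers, the arm and cover above 0.8 N), for 0.3 s.
At the end, for the whole second after the job is handed in: The cover lies in line with the index arm (within 4 degrees), at rest and held there by the robot (touching it with at least 0.8 N); the crank stands two turns clockwise from its start (no more than 17 degrees short, at most half a turn over) (all of step 2 and value of joint cover above 0.45 rad and velocity of joint cover between -0.1 and 0.1 rad/s and value of joint crank between 12.266 and 15.706 rad); the arm keeps its last pose, push and grip.
It fails at once if the cover is lifted before the two turns are done (value of joint cover above 0.2 rad and value of joint crank below 12.166 rad).
It fails at once if the index arm is shifted (distance of index_tip from where it was at the start of the episode above 0.008 m).
It fails at once if a loose part beside the gearbox is pushed away (distance of any of spur_mid, bearing_mid, fork_mid from where it was at the start of the episode above 0.03 m).
It also fails if it takes over 72 s, if anything falls off the work surface, if the arm or the gripper's body presses on something with over 40 N, if the wrist force passes 120 N, or if a joint passes its speed limit or range.

## Robot

A 6-joint arm with a two-finger parallel gripper is mounted at the origin on the work surface. World frame = base frame: x ahead of the robot, y to its left, z up, the work surface at z = 0. Lengths are in m, angles in rad, forces in N, time in s.
With the tool pointing down it reaches from about 0.375 to 0.925 m from the base axis. Payload 5.7 kg.
Tool frame: the origin (TCP) lies midway between the tips of the shut fingers; the grasp point (between the pads) lies 19 mm behind it; z points along the fingers, y is the line along which they close (so a half turn about z gives the same grasp; the last joint's range is limited). The gripper opens to 88 mm and grips with 3 to 60 N. Pads are 20 mm wide; open, the fingers measure 115 mm over their backs; the gripper's body (75 mm by 178 mm) begins 61 mm behind the grasp point.
Start: joints at [-1.241, 0.359, 1.51, -0, 1.272, -0.115], TCP at [0.258, -0.542, 0.223] pointing down, gripper open.
Joint ranges: [-2.97, 2.97], [-1.01, 2.36], [0.21, 2.38], [-0.96, 4.11], [0.2, 2.71], [-2.98, 2.98]. Speed limits (rad/s): [2.39, 2.39, 3.14, 3.14, 3.14, 3.14].

## Interface

Orientations are given as a unit quaternion [w, x, y, z].
In Python, from station import * gives the robot as it stands.
- The arm moves only by the tool send_rows, never from a script. Its argument "commands" is one flat list of numbers, 7 for each row, row after row: the shift along the world's x, y, z in cm, then the turn, a rotation vector about the world's x, y, z in degrees, then the opening, from 0 (shut) to 1 (fully open). In form: [tx, ty, tz, ax, ay, az, hand, tx, ty, tz, ax, ay, az, hand, ...]. A call has exactly 8 rows; each row shifts and turns the commanded pose from where the row before left it; what a row does not reach is not made up. A row lasts 1/8 s, in which the tool goes at most 62.5 mm and 10.7 degrees, less where a joint would pass 70% of its speed; a pose out of reach is approached as far as the arm can. A call is refused whole if a number of a shift passes 6.25 or a number of a turn 10.7, either way. A call with a gripper value outside its range is refused whole. The fingers move at their own pace and stop on an object; "squeeze" is the grip in N (left out, the last holds). Time passes only in rows, so rows that do not move let the fingers close, or fill a call up. It gives the time, the measured TCP pose, the force, the opening and the grip force at its end, in the units of the state.
- get_obs(): the state, without advancing time (a new reading comes with each control period).
- read_camera(name): name is "scene" or "top"; returns a dict with "image" (384x512x3 uint8, red, green, blue), "depth" (384x512 float32, m along the optical axis (not along the pixel's ray), 0 where there is no reading), "fx", "fy", "cx", "cy" (pixels), "R" (3x3) and "t" (3): a world point X has camera coordinates R X + t. Camera axes: x right, y down, z forward; pixel columns grow to the right and rows downward; lengths in m; the calibration is good to about 2 mm. A picture is of the moment at which its call begins.
- finish_job(): hands the job in; it is judged then, once.
Trained networks look in a picture, given as the dict that the camera call returned (one of the last four; its "shot" number tells which), for a name from the list of things; names that differ only in an ending like _2 or _b are one class to them, and where a whole thing is asked for, a point or a joint stands for the part that bears it (a point fixed in the world has none). Each returns a list of dicts, best first, with "conf" (0 to 1); they miss things now and then, are a little off and sometimes report something else, mostly with a low value. They report only what shows in the picture. A call takes as long as a camera call.
- find_in(picture, target): "xyz" ([x, y, z] in m, in the coordinates of the camera as it stood for that picture, good to about 4 mm: the middle of the surface that is visible of it).
- cut_out(picture, target): "pixels" (384x512 bool, what is visible of it).
The state is a dict: "clock": time; "joints": joint angles; "joint_vel": joint speeds; "effort": joint torques, N m; "tcp_pos": TCP position; "eef_rot": TCP orientation; "contact_force": force on the tool from outside, world axes, zero at the start; "wrist_torque": the same for the moment, N m; "grip_width": finger opening in m; "grip_force": force on a finger pad.
Only numpy, scipy, OpenCV 4.12 (cv2) and the standard library are available. Lean on these libraries where they do the work, as an engineer would, in place of code of your own. Each camera call takes 0.05 s, during which the arm holds its last target. There are 200 camera calls.

## Working session

There is one attempt and no reset: what is moved stays moved. The work goes in short steps, Python scripts to look and compute and a tool call to move; the robot and the scene stay as the last step left them, time stands still between calls to the robot, and variables do not carry over. Pictures are saved under pics/ and viewed, at most 10 in all, crops included, and the job is handed in when it is done.

Besides the shell and the picture viewer there is one more tool, called by a JSON object that holds its "op" and its "data". send_rows: Moves the arm, as the interface text tells. Its arguments: {"type":"object","properties":{"commands":{"type":"array"},"squeeze":{"type":"number"}},"required":["commands"]}

```bash
mkdir -p pics; cat > h.py <<'E'
from station import *
import numpy as np, cv2
def W(p,x): return np.array(p["R"]).T@(np.array(x)-np.array(p["t"]))
def px(p,X):
    c=np.array(p["R"])@X+p["t"]; return p["fx"]*c[0]/c[2]+p["cx"],p["fy"]*c[1]/c[2]+p["cy"]
def cloud(p,m):
    m=m&(p["depth"]>0); v,u=np.nonzero(m); d=p["depth"][m]
    C=np.c_[(u-p["cx"])*d/p["fx"],(v-p["cy"])*d/p["fy"],d]
    return (C-np.array(p["t"]))@np.array(p["R"])
def save(p,n): cv2.imwrite("pics/"+n+".png",p["image"][...,::-1])
E
python3 - <<'E'
from h import *
ims=[]
for c in("scene","top"):
    p=read_camera(c); ims.append(p["image"])
    save(p,c+"1")
    print(c,"cam at",np.round(-np.array(p["R"]).T@p["t"],3))
    for n in("gearbox","grip","knob","index_tip","cover","crank","spur_mid","bearing_mid","fork_mid","index"):
        try:
            for r in find_in(p,n)[:2]: 
                w=W(p,r["xyz"]);print(n,round(r["conf"],2),np.round(w,3),np.round(px(p,w)))
        except Exception as e: print(n,e)
print(get_obs())
E
```

```text
scene cam at [ 1.18  -0.153  1.057]
gearbox 0.72 [0.61  0.035 0.159] [249. 206.]
gearbox 0.32 [0.611 0.18  0.226] [314. 171.]
grip 0.73 [0.562 0.071 0.172] [258. 181.]
knob 0.86 [0.564 0.072 0.172] [259. 182.]
index_tip 0.87 [0.609 0.181 0.228] [314. 170.]
index_tip 0.53 [0.693 0.284 0.02 ] [357. 238.]
cover 0.85 [0.566 0.068 0.175] [258. 182.]
crank 0.78 [ 0.55  -0.038  0.217] [208. 177.]
spur_mid 0.73 [0.56  0.282 0.024] [335. 195.]
bearing_mid 0.91 [0.694 0.283 0.021] [357. 238.]
bearing_mid 0.54 [0.609 0.18  0.226] [314. 171.]
fork_mid 0.92 [ 0.507 -0.216  0.015] [140. 232.]
index 0.63 [0.613 0.182 0.227] [315. 172.]
index 0.19 [ 0.511 -0.217  0.014] [139. 233.]
top cam at [0.525 0.059 1.105]
gearbox 0.84 [0.564 0.047 0.172] [255. 203.]
grip 0.68 [ 0.55 -0.06  0.22] [308. 211.]
knob 0.82 [0.558 0.076 0.175] [241. 206.]
index_tip 0.85 [0.596 0.181 0.245] [187. 184.]
cover 0.86 [0.552 0.073 0.174] [242. 209.]
crank 0.82 [ 0.549 -0.051  0.22 ] [303. 211.]
crank 0.28 [0.555 0.075 0.177] [241. 207.]
spur_mid 0.65 [0.542 0.273 0.026] [161. 212.]
spur_mid 0.52 [0.56  0.052 0.172] [252. 
[... 154 characters left out ...]
': 1.1, 'joints': array([-1.24111617e+00,  3.58775028e-01,  1.51038296e+00, -3.23829475e-05,
        1.27250620e+00, -1.15093030e-01]), 'joint_vel': array([-0.00276253, -0.00101124, -0.00066496, -0.00250944,  0.00051498,
        0.00059611]), 'effort': array([-3.26917989e-04, -5.15356243e+01, -2.71129668e+01,  6.69594621e-02,
        2.47356371e-02, -4.23559777e-05]), 'tcp_pos': array([ 0.25813027, -0.54160895,  0.22264416]), 'eef_rot': array([-3.39051673e-05,  9.75372795e-01,  2.20562710e-01, -1.92176347e-05]), 'contact_force': array([ 0.12250539, -0.94357252,  0.45541896]), 'wrist_torque': array([-0.03153708, -0.05955522, -0.03095775]), 'grip_force': 0.0, 'grip_width': 0.08794046607217516}
```

```bash
python3 - <<'E'
import cv2,numpy as np
a=cv2.imread("pics/scene1.png")[130:290,120:400];b=cv2.imread("pics/top1.png")[120:280,120:400]
f=lambda i:cv2.resize(i,None,fx=2,fy=2,interpolation=cv2.INTER_CUBIC)
cv2.imwrite("pics/both.png",cv2.resize(np.vstack([f(a),f(b)])[:600],None,fx=0.9,fy=0.9)) if 0 else cv2.imwrite("pics/both.png",cv2.resize(np.vstack([f(a),f(b)]),(520,594)))
cv2.imwrite("pics/s.png",cv2.resize(a,(800,457),interpolation=3));cv2.imwrite("pics/t.png",cv2.resize(b,(800,457),interpolation=3))
E
```

```text
(no output)
```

View pics/s.png

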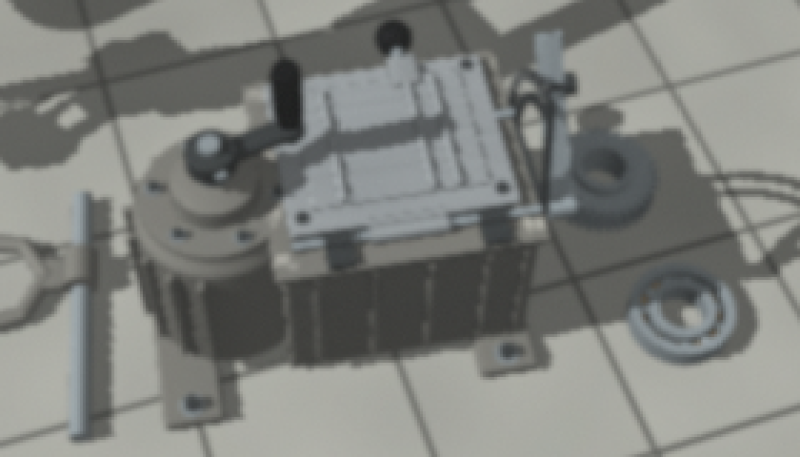

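View pics/t.png

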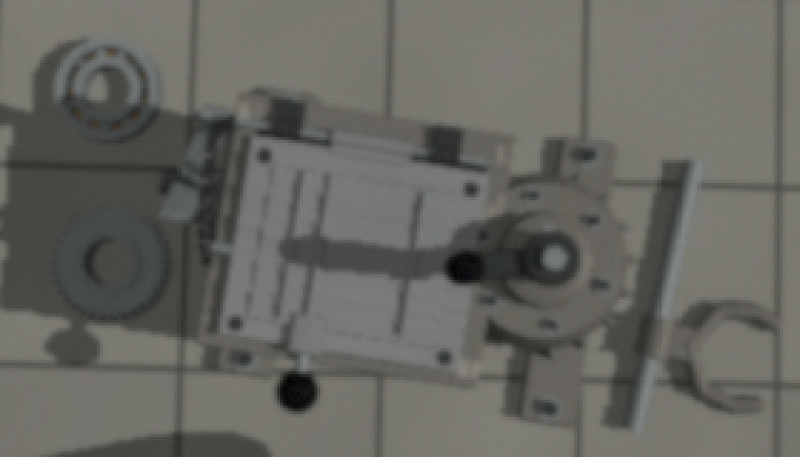

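The scene view shows the crank hub at crop (208,143), the grip at (286,95), the knob at (394,38) and the index arm at (550,60). The top view shows the hub at (552,258), the grip at (465,267) and the knob at (297,390), with the rear hinge at the top of the picture. The networks put grip and knob on the wrong parts, so I'll measure from dark blobs in both views.

```bash
cat >> h.py <<'E'
def ray(p,u,v):
    R=np.array(p["R"]);d=R.T@np.array([(u-p["cx"])/p["fx"],(v-p["cy"])/p["fy"],1]);return -R.T@p["t"],d/np.linalg.norm(d)
def tri(p,a,q,b):
    (o,d),(e,f)=ray(p,*a),ray(q,*b)
    s=np.linalg.lstsq(np.c_[d,-f],e-o,rcond=None)[0]
    A,B=o+s[0]*d,e+s[1]*f
    return (A+B)/2,np.linalg.norm(A-B)
def blob(p,u,v,r=9,th=45):
    g=p["image"].max(2);m=(g<th).astype(np.uint8)
    n,l,s,c=cv2.connectedComponentsWithStats(m)
    best=min((k for k in range(1,n) if s[k,4]>15),key=lambda k:np.hypot(*(c[k]-[u,v])))
    return c[best],s[best],l==best
E
python3 - <<'E'
from h import *
s=read_camera("scene");t=read_camera("top")
for n,a,b in(("knob",(258,143),(224,256)),("grip",(220,162),(283,213)),("hub",(193,180),(313,210))):
    for th in (35,45,60):
        A=blob(s,*a,th=th);B=blob(t,*b,th=th)
        P,e=tri(s,A[0],t,B[0])
        print(n,th,np.round(A[0],1),A[1],np.round(B[0],1),B[1],np.round(P,4),round(e,4),
          "depth med",np.round(np.median(cloud(s,A[2]),0),3),np.round(np.median(cloud(t,B[2]),0),3), "ztop",np.round(np.percentile(cloud(t,B[2])[:,2],[10,50,90]),3))
# cover plane edges in top: points at z 0.166..0.18
for nm,p in(("s",s),("t",t)):
    for r in cut_out(p,"cover")[:1]:
        m=r["pixels"];C=cloud(p,m);k=(C[:,2]>.16)&(C[:,2]<.185);C=C[k]
        print(nm,"cover",m.sum(),np.median(C,0)); rect=cv2.minAreaRect((C[:,:2]*1000).astype(np.float32));print(rect)
    for n in("index","index_tip"):
      for r in cut_out(p,n)[:1]:
        m=r["pixels"];C=cloud(p,m);print(nm,n,m.sum(),r["conf"],np.round(np.percentile(C,[2,50,98],axis=0),3))
E
```

```text
knob 35 [220.8 166.9] [217 160   7  14  60] [223.5 256.5] [218 251  12  12 119] [0.4355 0.0659 0.0848] 0.0968 depth med [ 0.553 -0.01   0.245] [0.451 0.109 0.181] ztop [0.178 0.181 0.184]
knob 45 [257.6 142.2] [253 138  10  10  61] [223.4 256.5] [218 250  12  14 130] [0.4504 0.1082 0.1706] 0.0022 depth med [0.458 0.105 0.179] [0.452 0.109 0.181] ztop [0.177 0.181 0.184]
knob 60 [257.2 142.3] [252 137  12  12  99] [223.5 256.4] [217 250  14  14 151] [0.4505 0.1077 0.1707] 0.003 depth med [0.457 0.104 0.178] [0.452 0.109 0.181] ztop [0.176 0.181 0.184]
grip 35 [220.8 166.9] [217 160   7  14  60] [282.6 213.1] [276 208  13  11 108] [ 0.5441 -0.0082  0.2341] 0.0001 depth med [ 0.553 -0.01   0.245] [ 0.543 -0.005  0.278] ztop [0.273 0.278 0.28 ]
grip 45 [220.1 163.1] [216 152   9  23 172] [283.1 213. ] [276 208  15  11 133] [ 0.544  -0.0085  0.247 ] 0.001 depth med [ 0.552 -0.011  0.259] [ 0.543 -0.005  0.277] ztop [0.242 0.277 0.28 ]
grip 60 [220.2 163.4] [215 151  10  28 220] [297.5 211.3] [275 197  47  29 576] [ 0.5518 -0.023   0.2623] 0.024 depth med [ 0.552 -0.01   0.258] [ 0.547 -0.
[... 541 characters left out ...]
med [ 0.556 -0.054  0.209] [ 0.547 -0.042  0.216] ztop [0.173 0.216 0.278]
s cover 4482 [0.56419886 0.07134093 0.17341441]
((539.9739379882812, 74.96795654296875), (193.38404846191406, 210.89144897460938), 82.5535659790039)
s index 428 0.8 [[0.571 0.166 0.169]
 [0.604 0.181 0.232]
 [0.657 0.197 0.275]]
s index_tip 455 0.71 [[0.571 0.167 0.17 ]
 [0.61  0.181 0.223]
 [0.658 0.194 0.275]]
t cover 6196 [0.5537332  0.07473458 0.17467777]
((541.0654296875, 78.25543212890625), (191.4770050048828, 207.06190490722656), 83.87896728515625)
t index 327 0.76 [[0.571 0.173 0.174]
 [0.6   0.185 0.247]
 [0.656 0.199 0.278]]
t index_tip 329 0.71 [[0.571 0.174 0.174]
 [0.599 0.185 0.247]
 [0.657 0.2   0.278]]
```

```bash
python3 - <<'E'
from h import *
s=read_camera("scene");t=read_camera("top")
p=t;C=cloud(p,np.ones((384,512),bool))
k=(C[:,2]>.166)&(C[:,2]<.18)&(C[:,0]>.46)&(C[:,0]<.64)&(C[:,1]<.17)&(C[:,1]>-.02)
D=C[k];print(len(D),cv2.minAreaRect((D[:,:2]*1000).astype(np.float32)))
# edge lines: for y bins the min x, for x bins the max y
def edge(D,i,j,lo,hi,f):
    b=np.linspace(lo,hi,14);P=[]
    for a,c in zip(b,b[1:]):
        q=D[(D[:,i]>a)&(D[:,i]<c)]
        if len(q)>3:P.append(((a+c)/2,f(q[:,j],98 if f is np.percentile else 0)))
    P=np.array(P);pf=np.polyfit(P[:,0],P[:,1],1);r=P[:,1]-np.polyval(pf,P[:,0]);g=abs(r)<2*np.median(abs(r))+1e-3
    return np.polyfit(P[g,0],P[g,1],1),g.sum()
print("+y side slope (dy/dx)",edge(D,0,1,.5,.61,np.percentile))
print("front slope dx/dy",edge(D,1,0,.0,.09,lambda q,_:np.percentile(q,2)))
print("front slope all",edge(D,1,0,.0,.15,lambda q,_:np.percentile(q,2)))
th=np.radians(-7);X=np.array([np.cos(th),np.sin(th),0]);Y=np.array([-np.sin(th),np.cos(th),0])
kn=np.array([.451,.1085,.168]);H=kn+.19*X
for nm,p in(("s",s),("t",t)):
    m=cut_out(p,"index")[0]["pixels"];m=cv2.dilate(m.astype(np.uint8),np.ones((3,3)))>0
    C=cloud(p,m)-H;G=np.c_[-C@X,C@Y,C[:,2]]
    G=G[(G[:,2]>0)&(np.hypot(G[:,0],G[:,2])<.145)&(np.hypot(G[:,0],G[:,2])>.03)]
    a=np.arctan2(G[:,2],G[:,0]);r=np.hypot(G[:,0],G[:,2])
    for lo in np.arange(.085,.14,.008):
        q=(G[:,1]>lo)&(G[:,1]<lo+.008)
        if q.sum()>3: print(nm,round(lo,3),q.sum(),np.round(np.percentile(a[q],[10,50,90]),2),np.round(np.percentile(r[q],[5,95]),3))
# hub nut
for nm,p,u,v in(("s",s,193,180),("t",t,313,210)):
    g=p["image"].astype(int);w=[(x,y,g[y,x].sum()) for y in range(v-8,v+9) for x in range(u-8,u+9)]
    bx=np.array([(x,y) for x,y,b in w if b>330 and np.hypot(x-u,y-v)<6])
    print(nm,len(bx),bx.mean(0));
    hub=bx.mean(0); globals()[nm+'h']=hub
    print(np.round(np.median(cloud(p,np.isin(np.arange(384*512).reshape(384,512),[y*512+x for x,y in bx])),0),4))
print(tri(s,sh,t,th_) if 0 else tri(s,globals()['sh'],t,hub))
E
```

```text
6003 ((550.51025390625, 74.80342102050781), (179.6126251220703, 189.3128204345703), 0.6899737119674683)
+y side slope (dy/dx) (array([-0.09746738,  0.21256897]), np.int64(12))
front slope dx/dy (array([0.14055618, 0.47115684]), np.int64(13))
front slope all (array([0.1219551 , 0.47167892]), np.int64(11))
s 0.085 139 [0.91 0.94 0.98] [0.034 0.131]
s 0.093 140 [0.92 0.94 0.98] [0.038 0.132]
s 0.101 22 [0.97 0.98 1.02] [0.088 0.103]
s 51 [192.31372549 179.31372549]
[ 0.5506 -0.0726  0.2238]
t 25 [313.6  210.04]
[ 0.5523 -0.0712  0.2258]
(array([ 0.5518606 , -0.07203298,  0.22588328]), np.float64(0.002815503711161803))
```

{"op": "send_rows", "data": {"commands": [1.78,3.34,1.4,0,0,-4.06,1,1.78,3.34,1.4,0,0,-4.06,1,1.78,3.34,1.4,0,0,-4.06,1,1.78,3.34,1.4,0,0,-4.06,1,1.78,3.34,1.4,0,0,-4.06,1,1.78,3.34,1.4,0,0,-4.06,1,1.78,3.34,1.4,0,0,-4.06,1,1.78,3.34,1.0,0,0,-4.06,1], "squeeze": 20}}

```text
clock: 2.7
tcp_pos: [0.4012, -0.2734, 0.3314]
eef_rot: [0.0, 0.998, -0.062, 0.0]
contact_force: [0.6, -0.7, -0.5]
grip_width: 0.0877
grip_force: 0.0
```

{"op": "send_rows", "data": {"commands": [1.78,3.34,0,0,0,0,1,1.78,3.34,0,0,0,0,1,1.78,3.34,0,0,0,0,1,1.78,3.34,0,0,0,0,1,1.78,3.34,0,0,0,0,1,1.78,3.34,0,0,0,0,1,1.78,3.34,0,0,0,0,1,1.79,3.35,0,0,0,0,1]}}

```text
clock: 3.7
tcp_pos: [0.5435, -0.0059, 0.3307]
eef_rot: [0.0, 0.998, -0.061, 0.0]
contact_force: [0.4, -0.3, -0.3]
grip_width: 0.088
grip_force: 0.0
```

```bash
python3 - <<'E'
from h import *
o=get_obs();print(o["clock"],o["tcp_pos"],o["eef_rot"],o["joints"],o["contact_force"])
from scipy.spatial.transform import Rotation as R
q=o["eef_rot"];print(R.from_quat([*q[1:],q[0]]).as_matrix().round(3))
E
```

```text
3.7 [ 0.54349381 -0.00592936  0.33069246] [ 8.21770944e-06  9.98140001e-01 -6.09633209e-02  1.08403466e-04] [-1.38016301e-01  1.95105625e-01  1.47341204e+00  2.95633662e-07
  1.47285756e+00  1.55478229e+00] [ 0.43689009 -0.319096   -0.26260471]
[[ 0.993 -0.122  0.   ]
 [-0.122 -0.993 -0.   ]
 [ 0.     0.    -1.   ]]
```

{"op": "send_rows", "data": {"commands": [0,-0.1,-2.2,0,0,0,1,0,0,-2.2,0,0,0,1,0,0,-2.2,0,0,0,1,0,0,-2.2,0,0,0,1,0,0,0,0,0,0,0,0,0,0,0,0,0,0,0,0,0,0,0,0,0,0,0,0,0,0,0,0], "squeeze": 20}}

```text
clock: 4.7
tcp_pos: [0.5435, -0.0082, 0.2434]
eef_rot: [-0.0, 0.998, -0.061, 0.001]
contact_force: [-0.1, 0.6, 0.4]
grip_width: 0.0512
grip_force: 0.0
```

{"op": "send_rows", "data": {"commands": [0,0,0,0,0,0,0,0,0,0,0,0,0,0,0,0,0,0,0,0,0,0,0,0,0,0,0,0,0,0,0,0,0,0,0,0,0,0,0,0,0,0,0,0,0,0,0,0,0,0,0,0,0,0,0,0]}}

```text
clock: 5.7
tcp_pos: [0.543, -0.0075, 0.2427]
eef_rot: [-0.001, 0.998, -0.061, -0.0]
contact_force: [0.2, 5.6, 2.2]
grip_width: 0.0232
grip_force: 20.0
```

```bash
python3 - <<'E'
from h import *
o=get_obs();print(o["tcp_pos"],o["grip_width"],o["grip_force"],o["contact_force"])
d=o["tcp_pos"][:2]-[.552,-.0716];print(np.hypot(*d),np.degrees(np.arctan2(d[1],d[0])))
f=np.arctan2(d[1],d[0]);a=f-np.radians(11.25)*np.arange(33)
P=6.5*np.c_[np.cos(a),np.sin(a)]
D=np.diff(np.round(P,2),axis=0).round(2)
for k in range(4): print(D[8*k:8*k+8].tolist())
E
```

```text
[ 0.54302342 -0.00747955  0.24268396] 0.023188828647186688 20.000222325325012 [0.18466271 5.57750962 2.19467753]
0.06474574251027962 97.96936552552806
[[1.27, 0.05], [1.26, -0.2], [1.2, -0.44], [1.08, -0.66], [0.94, -0.86], [0.75, -1.03], [0.54, -1.16], [0.3, -1.24]]
[[0.05, -1.27], [-0.2, -1.26], [-0.44, -1.2], [-0.66, -1.08], [-0.86, -0.94], [-1.03, -0.75], [-1.16, -0.54], [-1.24, -0.3]]
[[-1.27, -0.05], [-1.26, 0.2], [-1.2, 0.44], [-1.08, 0.66], [-0.94, 0.86], [-0.75, 1.03], [-0.54, 1.16], [-0.3, 1.24]]
[[-0.05, 1.27], [0.2, 1.26], [0.44, 1.2], [0.66, 1.08], [0.86, 0.94], [1.03, 0.75], [1.16, 0.54], [1.24, 0.3]]
```

{"op": "send_rows", "data": {"commands": [1.27,0.1,0,0,0,0,0,1.26,-0.2,0,0,0,0,0,1.2,-0.44,0,0,0,0,0,1.08,-0.66,0,0,0,0,0,0.94,-0.86,0,0,0,0,0,0.75,-1.03,0,0,0,0,0,0.54,-1.16,0,0,0,0,0,0.3,-1.24,0,0,0,0,0]}}

```text
clock: 6.7
tcp_pos: [0.6175, -0.0642, 0.2427]
eef_rot: [0.0, 0.998, -0.061, 0.001]
contact_force: [2.1, 1.5, 1.3]
grip_width: 0.0232
grip_force: 20.0
```

```bash
python3 - <<'E'
from h import *
o=get_obs();print(o["tcp_pos"],o["grip_width"],o["grip_force"],o["contact_force"],o["wrist_torque"])
d=o["tcp_pos"][:2]-[.552,-.0716];print(np.hypot(*d),np.degrees(np.arctan2(d[1],d[0])))
E
```

```text
[ 0.61750596 -0.06415844  0.24272542] 0.023249301911617688 20.00050127506256 [2.08824668 1.53768764 1.32546586] [ 0.46672388 -0.3917299   0.01373626]
0.06592728867581595 6.481088416673313
```

{"op": "send_rows", "data": {"commands": [0.05,-1.27,0,0,0,0,0,-0.2,-1.26,0,0,0,0,0,-0.44,-1.2,0,0,0,0,0,-0.66,-1.08,0,0,0,0,0,-0.86,-0.94,0,0,0,0,0,-1.03,-0.75,0,0,0,0,0,-1.16,-0.54,0,0,0,0,0,-1.24,-0.3,0,0,0,0,0]}}

```text
clock: 7.7
tcp_pos: [0.5598, -0.1363, 0.2427]
eef_rot: [-0.0, 0.998, -0.061, -0.0]
contact_force: [1.7, 1.9, 3.5]
grip_width: 0.023
grip_force: 20.0
```

{"op": "send_rows", "data": {"commands": [-1.27,-0.05,0,0,0,0,0,-1.26,0.2,0,0,0,0,0,-1.2,0.44,0,0,0,0,0,-1.08,0.66,0,0,0,0,0,-0.94,0.86,0,0,0,0,0,-0.75,1.03,0,0,0,0,0,-0.54,1.16,0,0,0,0,0,-0.3,1.24,0,0,0,0,0]}}

```text
clock: 8.7
tcp_pos: [0.4885, -0.081, 0.2427]
eef_rot: [0.001, 0.998, -0.061, 0.002]
contact_force: [8.9, -1.4, -4.7]
grip_width: 0.0234
grip_force: 20.0
```

{"op": "send_rows", "data": {"commands": [-0.05,1.27,0,0,0,0,0,0.2,1.26,0,0,0,0,0,0.44,1.2,0,0,0,0,0,0.66,1.08,0,0,0,0,0,0.86,0.94,0,0,0,0,0,1.03,0.75,0,0,0,0,0,1.16,0.54,0,0,0,0,0,1.24,0.3,0,0,0,0,0]}}

```text
clock: 9.7
tcp_pos: [0.5432, -0.0072, 0.2426]
eef_rot: [-0.0, 0.998, -0.061, -0.001]
contact_force: [-1.5, -4.5, 4.8]
grip_width: 0.0232
grip_force: 20.0
```

{"op": "send_rows", "data": {"commands": [1.27,0.05,0,0,0,0,0,1.26,-0.2,0,0,0,0,0,1.2,-0.44,0,0,0,0,0,1.08,-0.66,0,0,0,0,0,0.94,-0.86,0,0,0,0,0,0.75,-1.03,0,0,0,0,0,0.54,-1.16,0,0,0,0,0,0.3,-1.24,0,0,0,0,0]}}

```text
clock: 10.7
tcp_pos: [0.6174, -0.0623, 0.2427]
eef_rot: [-0.001, 0.998, -0.061, 0.0]
contact_force: [0.1, 2.2, 5.7]
grip_width: 0.0232
grip_force: 20.0
```

{"op": "send_rows", "data": {"commands": [0.05,-1.27,0,0,0,0,0,-0.2,-1.26,0,0,0,0,0,-0.44,-1.2,0,0,0,0,0,-0.66,-1.08,0,0,0,0,0,-0.86,-0.94,0,0,0,0,0,-1.03,-0.75,0,0,0,0,0,-1.16,-0.54,0,0,0,0,0,-1.24,-0.3,0,0,0,0,0]}}

```text
clock: 11.7
tcp_pos: [0.5599, -0.1363, 0.2426]
eef_rot: [-0.0, 0.998, -0.061, -0.0]
contact_force: [1.5, 3.0, 5.2]
grip_width: 0.0234
grip_force: 20.0
```

{"op": "send_rows", "data": {"commands": [-1.27,-0.05,0,0,0,0,0,-1.26,0.2,0,0,0,0,0,-1.2,0.44,0,0,0,0,0,-1.08,0.66,0,0,0,0,0,-0.94,0.86,0,0,0,0,0,-0.75,1.03,0,0,0,0,0,-0.54,1.16,0,0,0,0,0,-0.3,1.24,0,0,0,0,0]}}

```text
clock: 12.7
tcp_pos: [0.4885, -0.0812, 0.2427]
eef_rot: [0.001, 0.998, -0.061, 0.002]
contact_force: [8.4, -0.8, -2.4]
grip_width: 0.023
grip_force: 20.0
```

{"op": "send_rows", "data": {"commands": [-0.05,1.27,0,0,0,0,0,0.2,1.26,0,0,0,0,0,0.44,1.2,0,0,0,0,0,0.66,1.08,0,0,0,0,0,0.86,0.94,0,0,0,0,0,1.03,0.75,0,0,0,0,0,1.16,0.54,0,0,0,0,0,1.24,0.3,0,0,0,0,0]}}

```text
clock: 13.7
tcp_pos: [0.5432, -0.0072, 0.2426]
eef_rot: [-0.0, 0.998, -0.061, -0.001]
contact_force: [-1.7, -4.7, 6.8]
grip_width: 0.023
grip_force: 20.0
```

{"op": "send_rows", "data": {"commands": [1.27,0.05,0,0,0,0,0,1.26,-0.2,0,0,0,0,0,0,0,0,0,0,0,0,0,0,0,0,0,0,0,0,0,0,0,0,0,0.8,0,0,0,0,0,0,0.8,0,0,0,0,0,0,0.8,0,0,0,0,0,0,0.8]}}

```text
clock: 14.7
tcp_pos: [0.5681, -0.0089, 0.2424]
eef_rot: [-0.0, 0.998, -0.061, -0.0]
contact_force: [-0.3, -0.3, -0.4]
grip_width: 0.0594
grip_force: 0.0
```

```bash
python3 - <<'E'
from h import *
o=get_obs();print(o["clock"],o["tcp_pos"],o["grip_width"],o["grip_force"],o["contact_force"])
d=o["tcp_pos"][:2]-[.552,-.0716];print(np.hypot(*d),np.degrees(np.arctan2(d[1],d[0])))
E
```

```text
14.7 [ 0.56808532 -0.00893999  0.24242036] 0.059427064006620955 0.0 [-0.33759867 -0.28826025 -0.42430228]
0.06469168833447175 75.60260721490863
```

{"op": "send_rows", "data": {"commands": [0,0,2,0,0,0,0.8,0,0,3,0,0,0,0.8,0,0,4,0,0,0,0.8,-2.34,2.35,0,0,0,0,0.8,-2.34,2.35,0,0,0,0,0.8,-2.34,2.35,0,0,0,0,0.8,-2.34,2.35,0,0,0,0,0.8,-2.34,2.34,0,0,0,0,0.8], "squeeze": 30}}

```text
clock: 15.7
tcp_pos: [0.4504, 0.109, 0.3326]
eef_rot: [-0.0, 0.998, -0.061, 0.0]
contact_force: [1.2, 0.9, -0.4]
grip_width: 0.0704
grip_force: 0.0
```

{"op": "send_rows", "data": {"commands": [0,0,-4,0,0,0,0.8,0,0,-4,0,0,0,0.8,0,0,-2,0,0,0,0.8,0,0,0,0,0,0,0.8,0,0,0,0,0,0,0.8,0,0,0,0,0,0,0.8,0,0,0,0,0,0,0.8,0,0,0,0,0,0,0.8]}}

```text
clock: 16.7
tcp_pos: [0.4516, 0.1083, 0.2331]
eef_rot: [-0.0, 0.998, -0.061, 0.0]
contact_force: [-0.7, 0.4, -0.3]
grip_width: 0.0705
grip_force: 0.0
```

```bash
python3 - <<'E'
from h import *
o=get_obs();print(o["clock"],o["tcp_pos"],o["grip_width"],o["contact_force"])
s=read_camera("scene");t=read_camera("top");save(s,"s2");save(t,"t2")
A=blob(s,257.6,142);print(A[0],A[1])
B=blob(s,228,170);print("grip",B[0],B[1])
print("tcp px",px(s,o["tcp_pos"]))
cv2.imwrite("pics/s2c.png",cv2.resize(s["image"][90:250,140:420,::-1],(800,457),interpolation=3))
E
```

```text
16.7 [0.45161806 0.10830528 0.23305302] 0.0705333132023026 [-0.65337526  0.39329619 -0.3159685 ]
[257.79487179 142.28205128] [254 139   8   8  39]
grip [222.76969697 172.47272727] [219 162   9  23 165]
tcp px (np.float64(258.7094625689702), np.float64(124.39841870650783))
```

View pics/s2c.png

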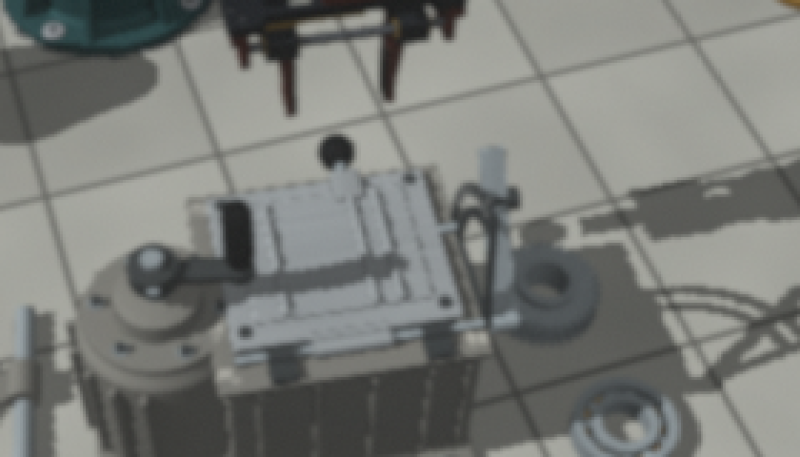

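The crop shows the open fingers centred above the knob at (337,152). The grip is now a little clockwise of where it started, the cover is still shut, and the index arm and loose parts are untouched. Next I lower the gripper and grasp the knob.

{"op": "send_rows", "data": {"commands": [0,0,-2.2,0,0,0,0.8,0,0,-2,0,0,0,0.8,0,0,-2,0,0,0,0.8,0,0,-2,0,0,0,0.8,0,0,0,0,0,0,0.8,0,0,0,0,0,0,0.2,0,0,0,0,0,0,0.2,0,0,0,0,0,0,0.2], "squeeze": 30}}

```text
clock: 17.8
tcp_pos: [0.4518, 0.1084, 0.1513]
eef_rot: [-0.0, 0.998, -0.061, 0.001]
contact_force: [0.2, 0.1, -0.5]
grip_width: 0.0435
grip_force: 0.0
```

{"op": "send_rows", "data": {"commands": [0,0,0,0,0,0,0,0,0,0,0,0,0,0,0,0,0,0,0,0,0,0,0,0,0,0,0,0,0,0,0,0,0,0,0,0,0,0,0,0,0,0,0,0,0,0,0,0,0,0,0,0,0,0,0,0]}}

```text
clock: 18.8
tcp_pos: [0.4516, 0.1085, 0.1509]
eef_rot: [-0.0, 0.998, -0.061, 0.0]
contact_force: [-1.1, 1.8, 5.0]
grip_width: 0.0308
grip_force: 30.0
```

```bash
python3 - <<'E'
from h import *
o=get_obs();print(o["clock"],o["tcp_pos"],o["grip_width"],o["grip_force"],o["contact_force"])
X=np.array([np.cos(np.radians(-7)),np.sin(np.radians(-7))])
a=np.linspace(0,.8,17);d=19*(1-np.cos(a));P=np.c_[d[:,None]*X,19*np.sin(a)].round(2)
D=np.diff(P,axis=0).round(2);print(D[:8].tolist());print(D[8:].tolist())
E
```

```text
18.8 [0.45157899 0.10846189 0.15087244] 0.030815602186195563 30.000935196876526 [-1.12339086  1.77226392  5.01532383]
[[0.02, 0.0, 0.95], [0.07, -0.01, 0.95], [0.12, -0.02, 0.94], [0.17, -0.02, 0.93], [0.21, -0.02, 0.93], [0.25, -0.03, 0.91], [0.3, -0.04, 0.91], [0.35, -0.04, 0.88]]
[[0.39, -0.05, 0.86], [0.43, -0.05, 0.85], [0.47, -0.06, 0.82], [0.51, -0.06, 0.8], [0.56, -0.07, 0.77], [0.58, -0.07, 0.74], [0.63, -0.08, 0.71], [0.66, -0.08, 0.68]]
```

{"op": "send_rows", "data": {"commands": [0.02,0,0.95,0,0,0,0,0.07,-0.01,0.95,0,0,0,0,0.12,-0.02,0.94,0,0,0,0,0.17,-0.02,0.93,0,0,0,0,0.21,-0.02,0.93,0,0,0,0,0.25,-0.03,0.91,0,0,0,0,0.3,-0.04,0.91,0,0,0,0,0.35,-0.04,0.88,0,0,0,0]}}

```text
clock: 19.8
tcp_pos: [0.4661, 0.1065, 0.2251]
eef_rot: [-0.0, 0.998, -0.061, -0.0]
contact_force: [1.2, 2.2, -4.6]
grip_width: 0.0304
grip_force: 30.0
```

{"op": "send_rows", "data": {"commands": [0.39,-0.05,0.86,0,0,0,0,0.43,-0.05,0.85,0,0,0,0,0.47,-0.06,0.82,0,0,0,0,0.51,-0.06,0.8,0,0,0,0,0.56,-0.07,0.77,0,0,0,0,0.58,-0.07,0.74,0,0,0,0,0.63,-0.08,0.71,0,0,0,0,0.66,-0.08,0.68,0,0,0,0]}}

```text
clock: 20.8
tcp_pos: [0.5088, 0.1008, 0.2873]
eef_rot: [0.0, 0.998, -0.061, -0.0]
contact_force: [-0.6, -2.5, -3.8]
grip_width: 0.0309
grip_force: 30.0
```

```bash
cat > ang.py <<'E'
from h import *
o=get_obs();print(o["clock"],o["tcp_pos"],o["grip_width"],o["grip_force"],o["contact_force"])
s=read_camera("scene");t=read_camera("top")
X=np.array([np.cos(np.radians(-7)),np.sin(np.radians(-7)),0]);Y=np.array([-X[1],X[0],0])
H=np.array([.4512,.1085,.168])+.19*X
for nm,p in(("s",s),("t",t)):
    C=cloud(p,np.ones((384,512),bool))-H;G=np.c_[-C@X,C@Y,C[:,2]]
    a=np.arctan2(G[:,2],G[:,0]);r=np.hypot(G[:,0],G[:,2])
    # cover surface
    for n,lo,hi,r0,r1 in(("cover",-.09,.08,.03,.15),("index",.085,.125,.05,.13)):
        q=(G[:,1]>lo)&(G[:,1]<hi)&(r>r0)&(r<r1)&(a>.5)&(a<1.15)
        Q=G[q]; 
        if len(Q)<10: continue
        # robust line x-z
        for _ in range(6):
            c=Q[:,[0,2]].mean(0);v=np.linalg.svd(Q[:,[0,2]]-c,full_matrices=False)[2][0]
            e=(Q[:,[0,2]]-c)@[-v[1],v[0]];Q=Q[abs(e)<max(.003,1.5*np.median(abs(e)))]
        v=v*np.sign(v[0]);c=Q[:,[0,2]].mean(0)
        print(nm,n,len(Q),"angle",round(np.arctan2(v[1],v[0]),3),"offset",round(np.cross(v,c)*1,4),"med polar",round(np.median(a[q]),3),"y",np.round(np.percentile(G[q][:,1],[2,50,98]),3))
import sys
if len(sys.argv)>1: cv2.imwrite("pics/"+sys.argv[1]+".png",cv2.resize(s["image"][90:250,140:420,::-1],(800,457),interpolation=3))
E
python3 -W ignore ang.py s3
```

```text
20.8 [0.50881019 0.10081931 0.28730856] 0.030856122304223056 29.99939739704132 [-0.62450975 -2.47868395 -3.83423168]
s cover 2879 angle 0.79 offset 0.0054 med polar 0.852 y [-0.087 -0.014  0.074]
s index 179 angle 0.922 offset 0.0017 med polar 0.939 y [0.086 0.094 0.105]
t cover 1281 angle 0.801 offset 0.0065 med polar 0.904 y [-0.088 -0.005  0.078]
t index 198 angle 0.93 offset 0.0025 med polar 0.958 y [0.086 0.096 0.109]
```

View pics/s3.png

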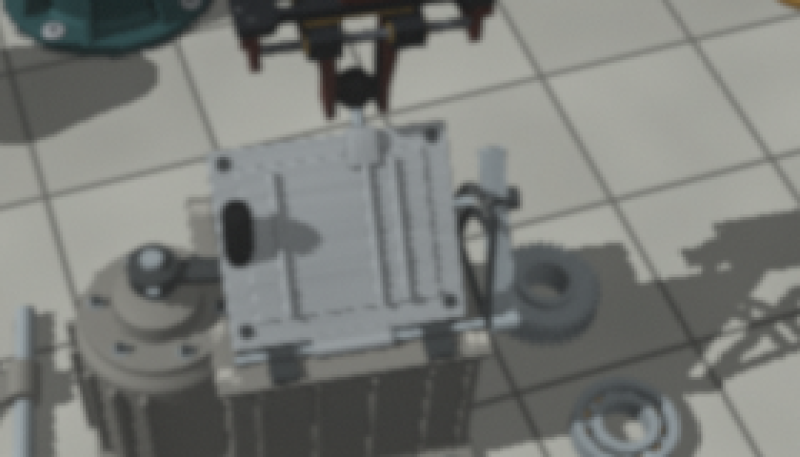

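The cover stands at about 0.80 and is held firmly by the knob at crop (356,88). The index arm strip at (492,150)–(505,300) fits to about 0.925, so 0.125 rad remains.

{"op": "send_rows", "data": {"commands": [0.35,-0.04,0.34,0,0,0,0,0.35,-0.04,0.32,0,0,0,0,0.36,-0.05,0.31,0,0,0,0,0.36,-0.05,0.29,0,0,0,0,0.37,-0.04,0.28,0,0,0,0,0,0,0,0,0,0,0,0,0,0,0,0,0,0,0,0,0,0,0,0,0]}}

```text
clock: 21.9
tcp_pos: [0.5265, 0.0985, 0.3024]
eef_rot: [0.0, 0.998, -0.061, -0.0]
contact_force: [-1.5, -4.6, -1.9]
grip_width: 0.0304
grip_force: 30.0
```

```bash
python3 -W ignore ang.py s4
```

```text
21.9 [0.52651583 0.09850765 0.30242904] 0.030438302696611515 29.99966025352478 [-1.47555425 -4.60422658 -1.88709745]
s cover 2926 angle 0.909 offset 0.0052 med polar 0.968 y [-0.087 -0.014  0.074]
s index 182 angle 0.922 offset 0.0016 med polar 0.941 y [0.086 0.094 0.106]
t cover 328 angle 0.918 offset 0.0057 med polar 1.019 y [-0.09  -0.033  0.061]
t index 23 angle 0.967 offset 0.0008 med polar 0.982 y [0.091 0.097 0.102]
```

View pics/s4.png

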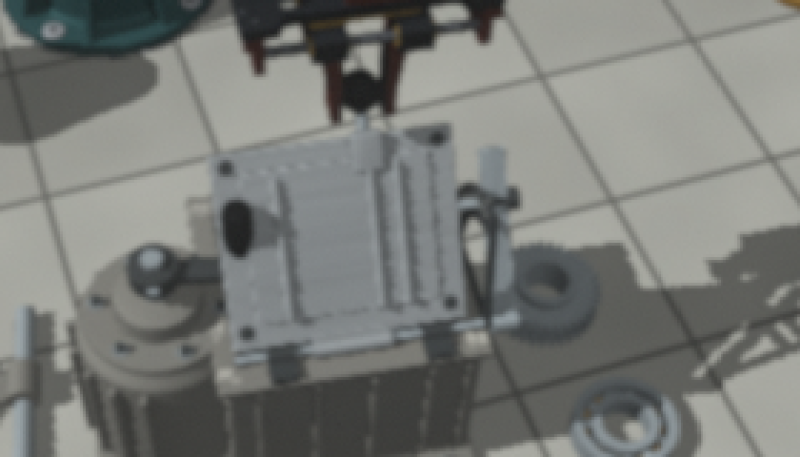

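The knob is still held at crop (360,90). The cover fits to 0.91–0.92 and the arm to about 0.925, well inside the 0.07 tolerance. I'll let it settle, then hand in.

{"op": "send_rows", "data": {"commands": [0,0,0,0,0,0,0,0,0,0,0,0,0,0,0,0,0,0,0,0,0,0,0,0,0,0,0,0,0,0,0,0,0,0,0,0,0,0,0,0,0,0,0,0,0,0,0,0,0,0,0,0,0,0,0,0]}}

```text
clock: 23.0
tcp_pos: [0.5265, 0.0985, 0.3024]
eef_rot: [0.0, 0.998, -0.061, -0.0]
contact_force: [-1.4, -4.7, -1.4]
grip_width: 0.0307
grip_force: 30.0
```

```bash
python3 -c "
from station import *
o=get_obs();print(o['tcp_pos'],o['grip_force']);print(finish_job())"
```

```text
[0.52651902 0.0985054  0.30243422] 29.999601244926453
the job is handed in; nothing more can be done
None
```

The job is handed in at about 23 s (no verdict was returned): I turned the crank two full turns clockwise plus about 22° with the cover shut, and the gripper is holding the cover by its knob at about 0.92 rad, in line with the index arm (measured at about 0.925 rad).

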